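# Set a telescopic stand leg to its mark and slide the cam lever shut

## Task

Set the length of the telescopic stand leg in the bench jig: push the leg in against its spring (the cross bar is its handle) until the black band on its tube stands under the tip of the pointer and, while holding it there, slide the cam lever towards the leg until it is fully home against its stop. Close the lever only once the band is under the pointer, and leave the tools lying around where they are. Finish while still holding the leg, band under the pointer, lever home: do not let go.

Things in the scene. Friction and masses are not known exactly. Their poses are not given: they have to be found in the camera images.
- jig: Fixed jig: outer tube 30 mm thick on saddles, with a black collar block 50 x 50 mm, top 112 mm high, at its front. Origin on the table under the collar's centre. z up; x along the tube, out of the collar's front face (at 25 mm) along the sliding leg; y to the side of cross bar and lever. Tube on the -x side to -190 mm; 75 mm wide base plate, 14 mm high, up to x = 70 mm. Yaw within 20 degrees.
- leg (a joint): How far the leg is pushed into the collar, m: 0 = fully out (start), range to 0.10; it moves along the jig's -x as the value grows. A spring pushes it out again with 4 N at 0 and 7.5 N at 0.09, so it must be held. Bright steel tube 20 mm thick, axis 90 mm above the table, ending in a black rubber foot 28 mm thick.
- bar (a point): Point on the cross bar's axis, to hold the leg by: 122 mm to the jig's +y of the leg's axis, 90 mm above the table, 150 mm in front of the jig's origin at the start. Slippery flat steel bar along the jig's y, 14 mm wide, 10 mm high, ends 28 mm beyond this point. Gripped from above, fingers closing along the jig's x, the hand can slide along it and still hold the leg. Moves with the leg.
- mark (a point): Centre of the black band (6 mm wide, tape-thin) round the leg tube, on the tube's top. Moves with the leg; its place on the tube differs from run to run (35 to 78 mm from the pointer at the start). Axes as the jig's.
- pointer (a point): Tip of the thin steel pointer on the collar's top, in front of the collar's face, at the height of the tube's top; fixed to the jig. The leg is at its mark when mark has the same jig x as this point.
- lever (a joint): Slide cam lever, in m: how far it is slid towards the leg, along the jig's -y. 0 = fully open, starts at 0 to 0.006, 0.032 = closed, at its stop. Stays where it is left; about 2.5 N of friction.
- blade (a point): Top of the lever's blade, 100 mm in front of the jig's origin. Upright dark steel plate 8 mm thick in the jig's y, from x = 12 to 117 mm, 52 to 80 mm above the table, passing 5 mm under the bar; y = 78 mm open, 46 mm closed. Fingers holding the bar at larger y, tips 18 to 30 mm below the bar's axis, push it shut with their sides by sliding along the bar towards the leg. Guide at x = 0, 64 mm high.
- screwdriver: Bystander: screwdriver lying on the table, to the jig's -y side. Origin at its underside.
- bit_case: Bystander: small open black case of screw bits, 75 x 50 x 23 mm, on the jig's -y side. Origin at the centre of its underside.
- tin: Bystander: shallow aluminium dish, 68 mm wide, 28 mm high, on the jig's +y side, behind the lever. Origin at the centre of its underside.

How it is judged:
On the way, in this order (a step that is already met when the one before it is completed fails the run):
1. the band stands under the pointer (within 5 mm), the leg held by the fingers, the lever still open (x of mark in the frame of pointer between -0.005 and 0.005 m and contact force between the fingers and leg above 2 N and value of joint lever below 0.012 m), for 0.2 s.
2. the lever is closed with the leg still held at the mark (x of mark in the frame of pointer between -0.005 and 0.005 m and contact force between the fingers and leg above 2 N and value of joint lever above 0.029 m), for 0.2 s.
At the end, for the whole second after the job is handed in: The fingers still hold the leg (contact force over 2 N) at rest, with the band's centre within 5 mm of the pointer tip along the tube, and the lever closed to within 3 mm of its stop (all of step 2 and velocity of joint leg between -0.01 and 0.01 m/s); the arm keeps its last pose, push and grip.
It fails at once if the lever is being closed (past 12 mm) while the band is more than 8 mm from the pointer (value of joint lever above 0.012 m and (x of mark in the frame of pointer above 0.008 m or x of mark in the frame of pointer below -0.008 m)).
It fails at once if a bystander is moved by more than 25 mm (distance of any of screwdriver, bit_case, tin from where it was at the start of the episode above 0.025 m).
It also fails if it takes over 38 s, if anything falls off the work surface, if the arm or the gripper's body presses on something with over 40 N, if the wrist force passes 120 N, or if a joint passes its speed limit or range.

## Robot

A 6-joint arm with a two-finger parallel gripper is mounted at the origin on the work surface. World frame = base frame: x ahead of the robot, y to its left, z up, the work surface at z = 0. Lengths are in m, angles in rad, forces in N, time in s.
With the tool pointing down it reaches from about 0.35 to 0.775 m from the base axis. Payload 7.3 kg.
Tool frame: the origin (TCP) lies at the very end of the fingers, on their centre line; the grasp point (between the pads) lies 19 mm behind it (robot.hold_point_z is the distance from the TCP to the grasp point, in m); y points along the fingers, z is the direction in which the jaws open and shut, and the axes are right-handed (so a half turn about y gives the same grasp; the last joint's range is limited). The gripper opens to 92 mm and grips with 3 to 60 N. Pads are 19 mm wide; open, the fingers measure 130 mm over their backs; the gripper's body (75 mm by 190 mm) begins 47 mm behind the grasp point.
Start: joints at [-1.307, 0.342, 1.524, -0, 1.275, -0.146], TCP at [0.209, -0.482, 0.227] pointing down, gripper open.
Joint ranges: [-2.53, 2.53], [-0.77, 2.02], [0.04, 2.7], [-1, 4.14], [0.28, 2.66], [-3.11, 3.11]. Speed limits (rad/s): [2.57, 2.57, 3.14, 3.14, 3.14, 3.14].

## Interface

Orientations are given as [roll, pitch, yaw] about the fixed x, y, z axes, in that order (R = Rz(yaw) Ry(pitch) Rx(roll)).
In Python, from cell import robot gives the robot as it stands.
- The arm moves only by the shell command python3 -m crank 'ROWS' [OPENING] [FORCE]. ROWS is a JSON object of lists of equal length, an entry for each row: "xyz": the shift along the tool's x, y, z in cm, a list of three; "roll": the turn about the tool's y in degrees. A call has 1 to 20 rows; each row shifts and turns the commanded pose from where the row before left it, along the tool's axes as they then stand; what a row does not reach is not made up. A row lasts 1/10 s, in which the tool goes at most 50 mm and 8.59 degrees, less where a joint would pass 70% of its speed; a pose out of reach is approached as far as the arm can. A call is refused whole if a number of a shift passes 5 or a number of a turn 8.59, either way. A call with a gripper value outside its range is refused whole. OPENING is the gripper command: -1 is fully open, 1 is shut, values between are in proportion, set as the call begins (- or left out, the last holds). The fingers move at their own pace and stop on an object; FORCE is the grip in N (left out, the last holds). Time passes only in rows, so rows that do not move let the fingers close. It gives the time, the measured TCP pose, the force and the opening at its end, in the units of the state.
- robot.observe(): the state, without advancing time (a new reading comes with each control period).
- robot.read_camera(name): name is "scene" or "top"; returns the picture (420x560x3 uint8, red, green, blue); there is no depth.
- robot.calibration(name): a dict with "intrinsics" (3x3 intrinsics, pixels), "D" ([k1, k2, p1, p2, k3] as OpenCV has them; the pictures are not rectified), "pose" (4x4, takes a point from camera to world coordinates). Camera axes: x right, y down, z forward; pixel columns grow to the right and rows downward; lengths in m; the calibration is good to about 2 mm. A picture is of the moment at which its call begins. calibration takes no time and is no camera call.
- robot.hand_in(): hands the job in, once; it reports no verdict.
The state is a dict: "time": time; "qpos": joint angles; "qvel": joint speeds; "joint_efforts": joint torques, N m; "tool_pos": TCP position; "tool_rot": TCP orientation; "contact_force": force on the tool from outside, world axes, zero at the start; "torque": the same for the moment, N m; "opening": finger opening in m.
Only numpy, scipy, OpenCV 4.12 (cv2) and the standard library are available. Lean on these libraries where they do the work, as an engineer would, in place of code of your own. Each camera call takes 0.05 s, during which the arm holds its last target.

## Working session

There is one attempt and no reset: what is moved stays moved. The work goes in short steps, Python scripts to look and compute and a shell command to move; the robot and the scene stay as the last step left them, time stands still between calls to the robot, and variables do not carry over. Pictures are saved under pics/ and viewed, and the job is handed in when it is done.

```bash
ls; mkdir -p pics; python3 - <<'E'
from cell import robot
import cv2, numpy as np
np.set_printoptions(precision=4,suppress=True)
for n in ("scene","top"):
    im=robot.read_camera(n); cv2.imwrite(f"pics/{n}0.png",im[:,:,::-1]); c=robot.calibration(n); print(n,c["intrinsics"],c["D"],c["pose"])
s=robot.observe()
for k,v in s.items(): print(k,v)
print(robot.hold_point_z)
E
```

```text
pics
scene [[390.108    0.     272.7872]
 [  0.     390.108  216.5786]
 [  0.       0.       1.    ]] [-0.0779  0.      0.      0.      0.    ] [[-0.2416  0.6806 -0.6917  1.0738]
 [ 0.9703  0.1772 -0.1646  0.1044]
 [ 0.0105 -0.7109 -0.7032  0.6612]
 [ 0.      0.      0.      1.    ]]
top [[477.4059   0.     278.7543]
 [  0.     477.4059 209.0336]
 [  0.       0.       1.    ]] [-0.0041  0.      0.      0.      0.    ] [[ 0.0001 -0.9828  0.1848  0.3435]
 [-0.9999 -0.002  -0.0103 -0.0357]
 [ 0.0105 -0.1848 -0.9827  0.9427]
 [ 0.      0.      0.      1.    ]]
time 0.1
qpos [-1.307   0.3427  1.5249 -0.0001  1.2754 -0.146 ]
qvel [ 0.0019 -0.0011 -0.0004  0.0008 -0.0008 -0.0014]
joint_efforts [  0.0016 -43.2004 -24.4696   0.0719   0.0526  -0.0001]
tool_pos [ 0.2091 -0.4812  0.2261]
tool_rot [-1.5721  0.0001 -2.7318]
contact_force [-0.3177  0.1103 -0.4931]
torque [ 0.0136 -0.0591  0.0129]
opening 0.09195791481525717
0.0188
```

View pics/scene0.png

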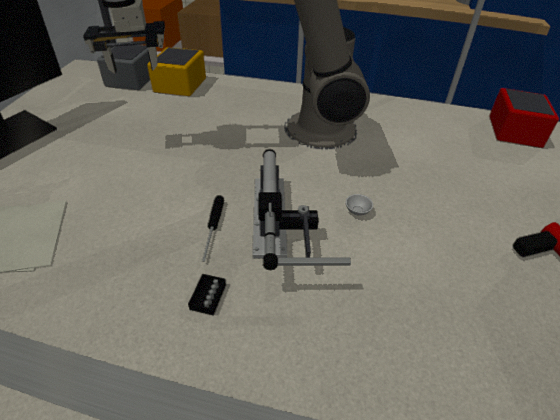

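View pics/top0.png

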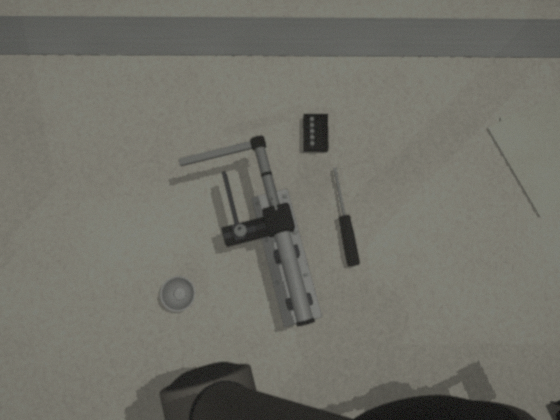

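The scene picture shows the jig with the collar near (270,205), the foot at (270,261) and the bar running to (350,261). In the top picture the foot is at (258,142), the bar end at (180,161), the band near (267,173), the collar at (278,218) and the tin at (177,293). I'll zoom in next.

```bash
python3 - <<'E'
import cv2
t=cv2.imread("pics/top0.png")[120:250,160:320]
cv2.imwrite("pics/top0z.png",cv2.resize(cv2.convertScaleAbs(t,alpha=1.5),None,fx=4.6,fy=4.6,interpolation=cv2.INTER_CUBIC))
t=cv2.imread("pics/scene0.png")[140:290,240:370]
cv2.imwrite("pics/scene0z.png",cv2.resize(t,None,fx=4,fy=4,interpolation=cv2.INTER_CUBIC))
E
```

```text
(no output)
```

View pics/top0z.png

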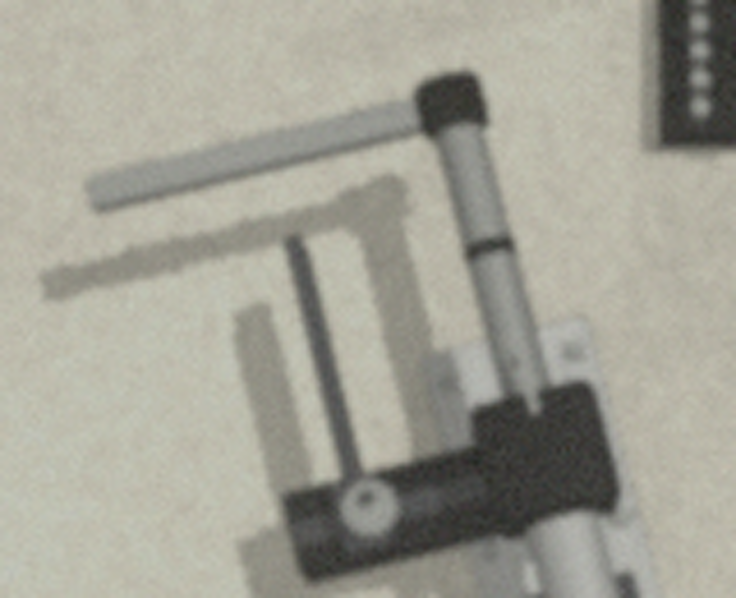

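View pics/scene0z.png

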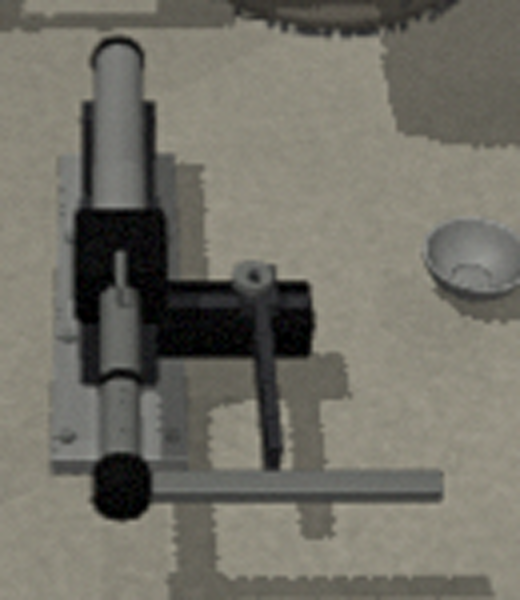

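```bash
cat > h.py <<'E'
import numpy as np, cv2
from cell import robot
np.set_printoptions(precision=4,suppress=True)
def ray(n,p):
    c=robot.calibration(n); K=np.array(c["intrinsics"]);D=np.array(c["D"]);T=np.array(c["pose"])
    q=cv2.undistortPoints(np.array([[p]],float),K,D)[0,0]
    return T[:3,3],T[:3,:3]@np.array([q[0],q[1],1])
def onz(n,p,z):
    o,d=ray(n,p); return o+d*(z-o[2])/d[2]
def tz(p): return (p[0]/4.6-.4+160,p[1]/4.6-.4+120)
def sz(p): return (p[0]/4-.4+240,p[1]/4-.4+140)
E
python3 - <<'E'
from h import *
T={'band':((490,246),.1),'barend':((95,193),.095),'barjoin':((416,118),.095),'foot':((452,104),.1),
'tubeL':((525,398),.1),'pointer':((531,385),.1),'bladetip':((295,238),.08),'bladeback':((350,475),.08),'collarTL':((474,405),.112),'collarTR':((586,382),.112),'collarBR':((617,505),.112)}
for k,(p,z) in T.items(): print('T',k,onz('top',tz(p),z)[:2])
S={'band':((120,376),.1),'pointer':((122,304),.1),'barend':((442,478),.095),'barjoin':((152,480),.095),'bladetip':((272,462),.08),'collarTL':((76,212),.112),'collarTR':((165,212),.112)}
for k,(p,z) in S.items(): print('S',k,onz('scene',sz(p),z)[:2])
E
```

```text
T band [ 0.5685 -0.0215]
T barend [0.5912 0.1364]
T barjoin [0.6229 0.0086]
T foot [ 0.6272 -0.006 ]
T tubeL [ 0.5072 -0.0355]
T pointer [ 0.5124 -0.0378]
T bladetip [0.5769 0.0579]
T bladeback [0.4798 0.034 ]
T collarTL [ 0.5021 -0.0159]
T collarTR [ 0.5112 -0.059 ]
T collarBR [ 0.4633 -0.0707]
S band [ 0.5694 -0.0215]
S pointer [ 0.5204 -0.033 ]
S barend [0.5902 0.1392]
S barjoin [0.625 0.008]
S bladetip [0.5878 0.059 ]
S collarTL [ 0.4706 -0.071 ]
S collarTR [ 0.4586 -0.0251]
```

Both views agree. The yaw is about 14° and the jig origin is near (0.481,-0.044). I still need a better fix on the pointer tip and the band.

```bash
python3 - <<'E'
import cv2,numpy as np
t=cv2.imread("pics/top0.png")[160:215,250:295]
s=cv2.imread("pics/scene0.png")[195:265,250:295]
a=cv2.resize(cv2.convertScaleAbs(t,alpha=1.6),None,fx=8,fy=8,interpolation=cv2.INTER_CUBIC)
b=cv2.resize(cv2.convertScaleAbs(s,alpha=1.6),None,fx=8,fy=8,interpolation=cv2.INTER_CUBIC)
c=np.zeros((560,740,3),np.uint8);c[:440,:360]=a;c[:,370:730]=b
cv2.imwrite("pics/z1.png",c)
E
```

```text
(no output)
```

View pics/z1.png

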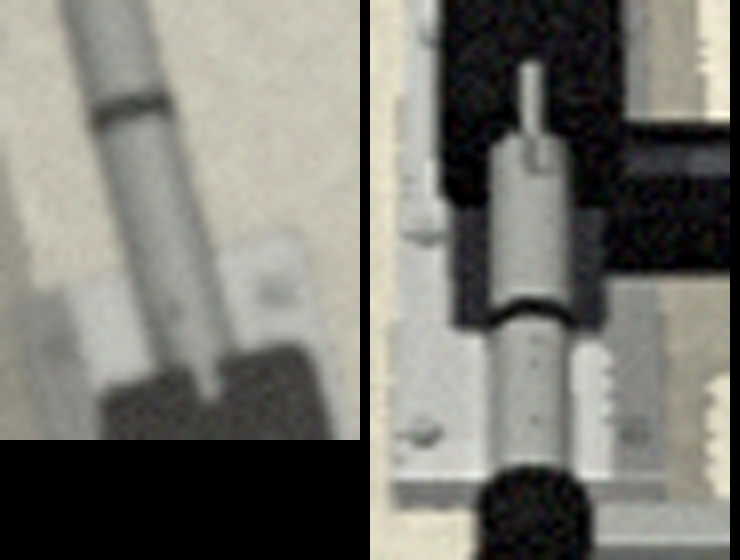

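```bash
python3 -m crank '{"xyz":[[0,0,0],[0,0,0],[0,0,0],[0,0,0],[0,0,0],[0,0,0],[0,0,0],[0,0,0],[0,0,0],[0,0,0]],"roll":[-8.05,-8.05,-8.05,-8.05,-8.05,-8.05,-8.05,-8.05,-8.05,-8.05]}' -1
```

```text
time: 1.1
tool_pos: [0.2091, -0.4813, 0.2263]
tool_rot: [-1.571, 0.001, -1.321]
contact_force: [-0.6, -0.2, 0.2]
opening: 0.0919
```

The pointer shows in the scene zoom as a bright strip. It ends, with its shadow, at about zoom (536,165), which is pixel (270.4,215.2). The band's top is at pixel (269.7,232.6).

```bash
python3 - <<'E'
from h import *
y=np.deg2rad(14);R=np.array([[np.cos(y),-np.sin(y)],[np.sin(y),np.cos(y)]]);O=np.array([.4814,-.0441])
for n,p in [('scene',(270.4,215.2)),('scene',(269.7,232.6)),('scene',(270.5,212)),('top',(271.3,197.7)),('top',(266.4,173.1))]:
    w=onz(n,p,.1); print(n,p,w,(w[:2]-O)@R)
E
python3 -m crank '{"xyz":[[-3,0,3.25],[-3,0,3.25],[-3,0,3.25],[-3,0,3.25],[-3,0,3.25],[-3,0,3.25],[-3,0,3.25],[-3,0,3.25],[-3,0,3.25],[-3,0,3.25],[-3,0,3.25],[-3,0,3.25],[-3,0,3.25],[-3,0,3.25],[-3,0,3.25],[-3,0,3.25],[0,0,0],[0,0,0]],"roll":[0,0,0,0,0,0,0,0,0,0,0,0,0,0,0,0,0.3,0]}' -1
```

```text
scene (270.4, 215.2) [ 0.5191 -0.0327  0.1   ] [0.0394 0.002 ]
scene (269.7, 232.6) [ 0.5667 -0.022   0.1   ] [0.0881 0.0008]
scene (270.5, 212) [ 0.5099 -0.0348  0.1   ] [0.0299 0.0021]
top (271.3, 197.7) [ 0.5227 -0.0311  0.1   ] [0.0432 0.0027]
top (266.4, 173.1) [ 0.5684 -0.022   0.1   ] [0.0898 0.0004]
time: 2.9
tool_pos: [0.5976, 0.1106, 0.2256]
tool_rot: [-1.573, -0.0, -1.33]
contact_force: [0.1, -0.5, -0.8]
opening: 0.0916
```

```bash
python3 -m crank '{"xyz":[[0,2,0],[0,2,0],[0,2,0],[0,2,0],[0,2,0],[0,2,0],[0,2,0],[0,2,0],[0,0,0],[0,0,0]],"roll":[0,0,0,0,0,0,0,0,0,0]}' -1
python3 - <<'E'
from h import *
for n in ("scene","top"): cv2.imwrite(f"pics/{n}1.png",robot.read_camera(n)[:,:,::-1])
E
```

```text
time: 3.9
tool_pos: [0.5976, 0.1089, 0.0672]
tool_rot: [-1.571, -0.0, -1.333]
contact_force: [-1.0, -0.3, -0.2]
opening: 0.0915
```

View pics/scene1.png

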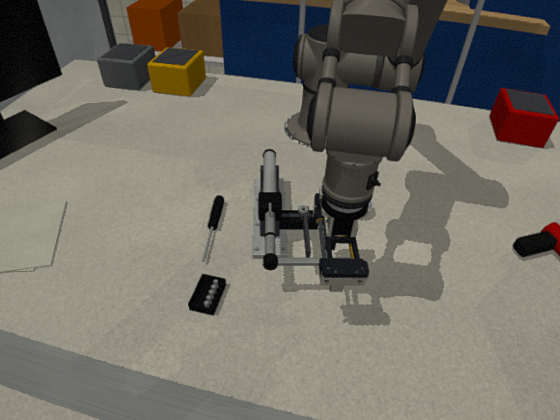

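View pics/top1.png

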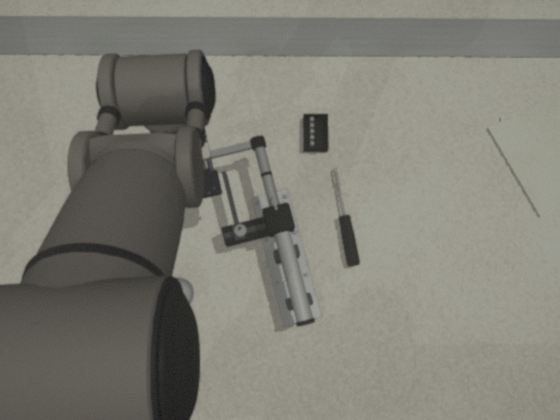

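The fingers straddle the bar at scene pixel (340,262), and the band and pointer stay visible in both views. I'll grip now.

```bash
python3 -m crank '{"xyz":[[0,0,0],[0,0,0],[0,0,0],[0,0,0],[0,0,0],[0,0,0],[0,0,0],[0,0,0],[0,0,0],[0,0,0]],"roll":[0,0,0,0,0,0,0,0,0,0]}' 1 15
```

```text
time: 5.0
tool_pos: [0.5978, 0.1099, 0.0667]
tool_rot: [-1.571, -0.0, -1.332]
contact_force: [0.5, -0.1, 0.4]
opening: 0.0164
```

```bash
python3 -m crank '{"xyz":[[0,0,0],[0,0,0],[0,0,0],[0,0,-0.2],[0,0,-0.4],[0,0,-0.5],[0,0,-0.5],[0,0,-0.5],[0,0,-0.5],[0,0,-0.5],[0,0,-0.5],[0,0,-0.5],[0,0,-0.4],[0,0,0],[0,0,0],[0,0,0]],"roll":[0,0,0,0,0,0,0,0,0,0,0,0,0,0,0,0]}' 1 15
cat > look.py <<'E'
from h import *
import sys
k=sys.argv[1]
s0=robot.read_camera("scene")[:,:,::-1]; t0=robot.read_camera("top")[:,:,::-1]
cv2.imwrite(f"pics/scene{k}.png",s0);cv2.imwrite(f"pics/top{k}.png",t0)
t=t0[160:215,250:295]; s=s0[195:265,250:295]
f=lambda x:cv2.resize(cv2.convertScaleAbs(x,alpha=1.6),None,fx=8,fy=8,interpolation=cv2.INTER_CUBIC)
c=np.zeros((560,740,3),np.uint8);c[:440,:360]=f(t);c[:,370:730]=f(s)
cv2.imwrite(f"pics/z{k}.png",c)
E
python3 look.py 2
```

```text
time: 6.6
tool_pos: [0.555, 0.0986, 0.0668]
tool_rot: [-1.569, -0.001, -1.332]
contact_force: [5.6, -0.9, -4.2]
opening: 0.0138
```

View pics/z2.png

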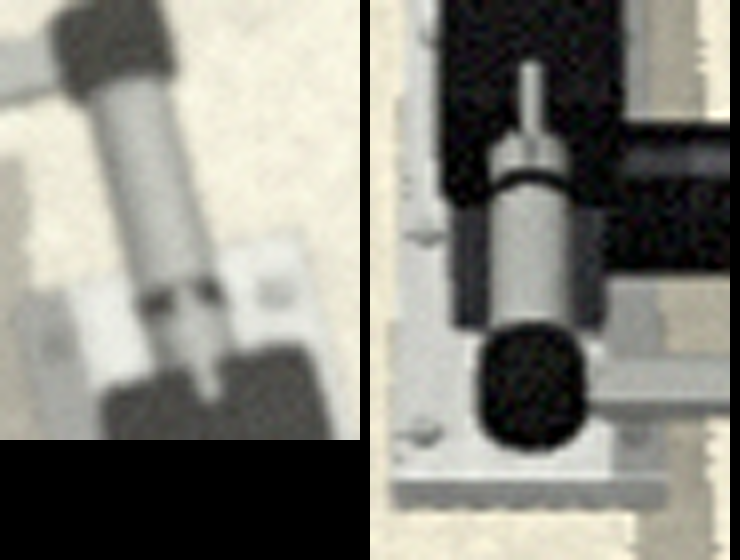

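View pics/scene2.png

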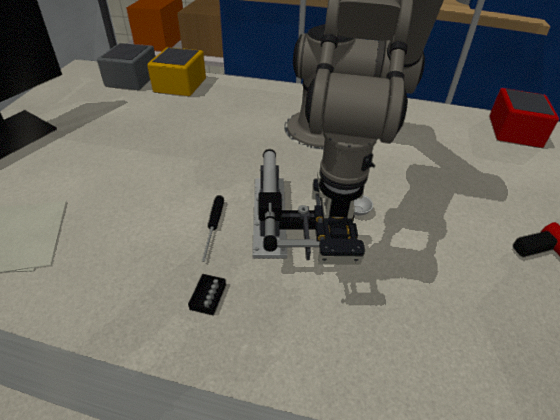

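In the top view the pointer strip already overlaps the middle of the band, at about zoom (185,295). In the scene view the band at (530,178) lies just in front of the tip. A closer zoom should separate them.

```bash
python3 - <<'E'
import cv2,numpy as np
f=lambda n,r:cv2.resize(cv2.convertScaleAbs(cv2.imread(n)[r[0]:r[0]+28,r[1]:r[1]+18],alpha=1.7),None,fx=20,fy=20,interpolation=cv2.INTER_LINEAR)
c=np.hstack([f("pics/top2.png",(186,265)),f("pics/scene2.png",(200,261))])
cv2.imwrite("pics/zz2.png",c)
t=cv2.imread("pics/top2.png",0); print(t[190:214,266:280])
s=cv2.imread("pics/scene2.png",0); print(s[202:224,263:277])
s=cv2.imread("pics/scene0.png",0); print(s[202:224,263:277])
E
```

```text
[[ 91  98 107 113 117 124 124 114 108 107 116 133 137 136]
 [ 94  97 103 112 117 121 119 117 111 108 114 130 140 144]
 [ 95  96 102 109 115 120 120 122 114 104 113 132 143 146]
 [ 97  92 101 110 114 121 121 118 110 104 109 132 145 147]
 [102  94 100 106 112 111 110 105  98  85  92 119 139 148]
 [113  95  93  90  93  96 101  94  80  66  65  96 128 144]
 [117  90  78  73  68  77 101 102  81  61  50  79 118 139]
 [112  80  60  52  52  74 100 109  96  75  64  75 106 134]
 [112  79  55  48  54  71 101 114 111 101  92  89 106 128]
 [127  90  66  66  74  86 103 114 118 116 106 103 112 134]
 [137 109  82  76  84  98 109 121 120 117 112 106 111 132]
 [140 124  96  85  89 100 111 119 121 117 113 108 106 126]
 [141 131 106  86  86  98 106 114 117 122 114 107 101 113]
 [145 138 111  88  80  88 103 110 118 120 115 104  91  95]
 [145 137 120  92  80  84  96 108 114 118 106  88  73  66]
 [143 135 121  93  77  78  83  89 107 115  96  72  54  48]
 [133 120 106  79  61  61  58  73  94 108  95  67  53  51]
 [101  84  76  59  47  47  48  54  82 103 104  77  56  47]
 [ 62  55  50  52  44  45  45  53  74 
[... 2214 characters left out ...]
2  13  44  89  90  76  77  90  75  49  23   6   7]
 [  0   4  58  81 101  99  77  70  93  78  63  36   1   1]
 [  8  20  67  90 101  95  73  75  96  84  65  40  13   3]
 [  0  14  69  91  99  98  77  70  91  81  73  41  18   3]
 [  0  16  67  84 100 106  87  72  76  76  71  45  14   6]
 [  0  16  68  89  98 105 100 100  99  92  85  49  16   3]
 [  2  20  70  84  97 105 104 104 103  96  85  51  15   6]
 [  1   6  68  88  97 105 103 102 100  94  84  53  23   6]
 [  0  16  69  89 100 105 106 102  99  92  84  53  24   2]
 [ 22  28  69  92  99 104 104 105  99  95  82  57  34  25]
 [ 25  26  72  91 100 103 105 104  99  88  84  62  33  28]
 [ 21  27  71  91  98 103 106 101 100  96  82  60  33  32]]
```

View pics/zz2.png

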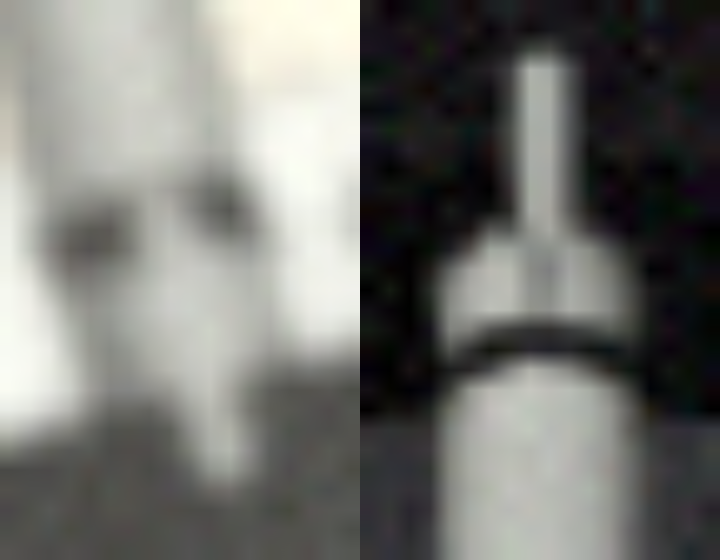

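In the scene, the pointer looks like a flat strip at about z 0.114 that turns down to the tip near row 215.7. The band's centre is at row 216.5, so roughly 1–2 mm of push is left. The top view agrees once I allow for the strip's height. I'll push 1.5 mm more and look again.

```bash
python3 -m crank '{"xyz":[[0,0,-0.15],[0,0,0],[0,0,0],[0,0,0]],"roll":[0,0,0,0]}' 1 15
python3 look.py 3; python3 - <<'E'
import cv2,numpy as np
f=lambda n,r:cv2.resize(cv2.convertScaleAbs(cv2.imread(n)[r[0]:r[0]+28,r[1]:r[1]+18],alpha=1.7),None,fx=20,fy=20,interpolation=cv2.INTER_LINEAR)
c=np.hstack([f("pics/top3.png",(186,265)),f("pics/scene3.png",(200,261))])
cv2.imwrite("pics/zz3.png",c)
t=cv2.imread("pics/top3.png",0); print(t[192:202,266:280])
s=cv2.imread("pics/scene3.png",0); print(s[210:220,263:277])
E
```

```text
time: 7.1
tool_pos: [0.5536, 0.0983, 0.0668]
tool_rot: [-1.569, -0.001, -1.332]
contact_force: [5.8, -1.2, -3.8]
opening: 0.0137
[[ 97  93 100 108 117 120 123 117 112 108 114 135 145 145]
 [ 99  92  99 111 114 120 120 122 115 106 110 135 146 146]
 [108  92  99 109 115 117 120 120 115 105 104 126 140 147]
 [114  96  96 103 109 111 117 112 101  88  84 101 130 142]
 [117  98  88  92  88  95 111 109  84  70  57  76 119 139]
 [118  93  76  69  66  75 106 113  90  65  57  69 101 132]
 [122  88  64  48  51  65  97 110  98  82  77  76  97 126]
 [126  93  58  50  56  71  99 115 114 107 101  94 104 128]
 [133  96  67  68  74  88 104 118 120 116 113 102 106 127]
 [137 107  80  78  82  97 112 118 122 120 115 106 106 123]]
[[  4   3   4   8   4  26  97  97  54   5   0   3   7   1]
 [  3   8   2  14  46  56  85 100  68  34  12   9  16  14]
 [  5   9  18  53  97  99  83  81  95  81  53  21   1   0]
 [  0   8  61  92 108 105  83  78  97  86  69  37  12   0]
 [  6  16  77  99 111 109  87  82  98  89  71  43  11   4]
 [  8  16  83  97  85  82  73  66  65  66  70  49  17   8]
 [  9  11  61  48  32  22  26  19  13  19  42  31  19   1]
 [  4   4  24  21  21  34  50  47  39  24  20  16   0   9]
 [  0   6  14  51  98 111 111 109 106  85  50  16   0   3]
 [ 14  11  42  88 111 114 113 112 110  99  85  45  19   8]]
```

View pics/zz3.png

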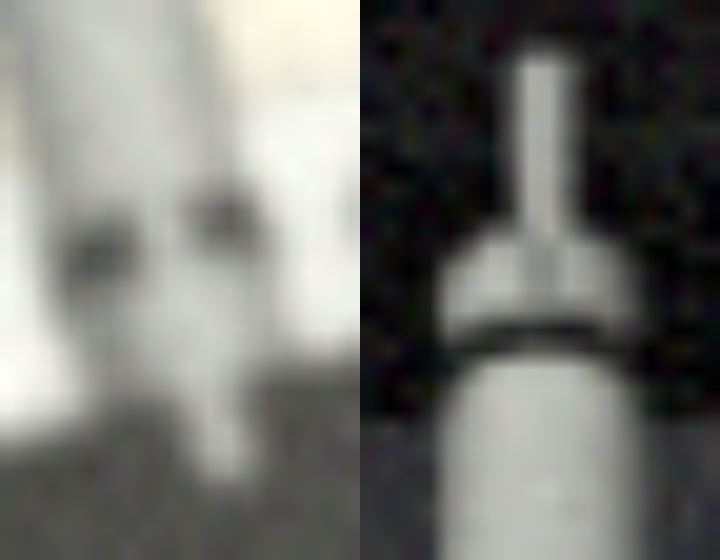

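The band's centre is now at scene row 216.1 and the pointer tip is at about 215.5–216. In the top view the strip spans the whole band, so the band is within about 2 mm. I'll start sliding along the bar.

```bash
python3 -m crank '{"xyz":[[0.2,0,0],[0.4,0,0],[0.4,0,0],[0.4,0,0],[0.4,0,0],[0.4,0,0],[0.4,0,0],[0.2,0,0],[0,0,0],[0,0,0]],"roll":[0,0,0,0,0,0,0,0,0,0]}' 1 15
python3 look.py 4; python3 - <<'E'
import cv2,numpy as np
t=cv2.imread("pics/top4.png",0); print(t[192:202,266:280])
s=cv2.imread("pics/scene4.png",0); print(s[210:220,263:277])
a=cv2.imread("pics/top4.png")[120:260,170:310];b=cv2.imread("pics/scene4.png")[170:310,230:370]
cv2.imwrite("pics/w4.png",cv2.resize(np.hstack([cv2.convertScaleAbs(a,alpha=1.5),cv2.convertScaleAbs(b,alpha=1.5)]),None,fx=2.8,fy=2.8,interpolation=cv2.INTER_CUBIC))
E
```

```text
time: 8.2
tool_pos: [0.5596, 0.0738, 0.0672]
tool_rot: [-1.569, 0.003, -1.332]
contact_force: [3.4, 10.8, -0.5]
opening: 0.0138
[[ 95  97 102 113 118 121 126 124 115 108 115 139 148 149]
 [100  95 103 110 117 123 124 122 119 107 114 135 149 151]
 [105  95 102 109 114 122 124 122 114 105 106 126 142 149]
 [114  95  97 103 109 117 122 118 103  90  88 103 134 147]
 [120  99  89  91  94 103 115 114  91  67  61  84 118 140]
 [119  94  77  69  68  79 111 114  92  62  54  65 105 136]
 [124  91  55  52  52  66  98 115 102  82  69  73  95 131]
 [129  89  60  47  52  72 104 115 112 105  97  95 105 131]
 [134  97  66  58  70  89 107 120 120 118 112 105 111 131]
 [139 107  80  74  81  98 113 120 123 122 116 105 109 125]]
[[  5   2  11   2   4  31 100 102  53   9   0  10   8   5]
 [ 16  16   6  15  48  53  86  97  64  32  16   0   9   7]
 [  0   7  17  51  95  96  77  82  91  81  52  24   1   7]
 [ 11  11  59  89 107 105  83  76  90  86  65  34  13   1]
 [  0  14  76 102 109 104  87  77  99  89  71  45   9  12]
 [  0  22  80  97  80  65  65  66  53  58  68  48  23   7]
 [  2  14  60  54  26  21  24  22  10  17  31  30  10   7]
 [  9   4  16  15  23  40  56  55  47  29  11   9   2  14]
 [  2   0  12  49  97 111 111 109 105  96  60  21   8  13]
 [  5   8  58  92 110 115 113 110 108  99  86  47  16   3]]
```

View pics/w4.png

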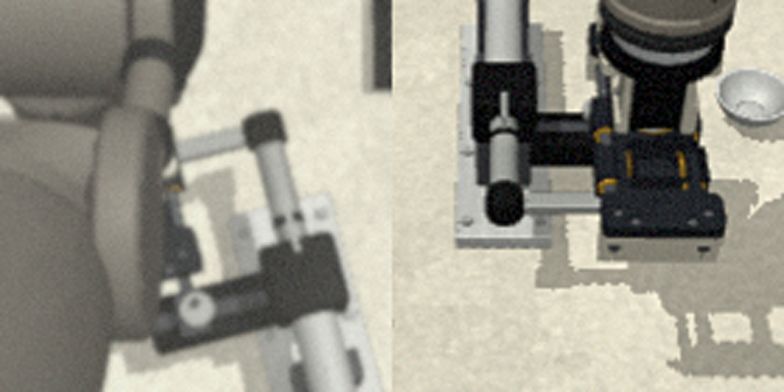

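The band has not moved (row 216.1) and the fingers are next to the blade. The bar friction is about 11 N and makes the hand lag about 3 mm. I'll carry on sliding to close the lever.

```bash
python3 -m crank '{"xyz":[[0.2,0,0],[0.4,0,0],[0.4,0,0],[0.4,0,0],[0.4,0,0],[0.4,0,0],[0.4,0,0],[0.4,0,0],[0.3,0,0],[0,0,0],[0,0,0]],"roll":[0,0,0,0,0,0,0,0,0,0,0]}' 1 15
cat > look2.py <<'E'
import sys,subprocess
k=sys.argv[1]; subprocess.run(["python3","look.py",k])
import cv2,numpy as np
t=cv2.imread(f"pics/top{k}.png",0); print(t[192:202,266:280])
s=cv2.imread(f"pics/scene{k}.png",0); print(s[210:220,263:277])
a=cv2.imread(f"pics/top{k}.png")[120:260,170:310];b=cv2.imread(f"pics/scene{k}.png")[170:310,230:370]
cv2.imwrite(f"pics/w{k}.png",cv2.resize(np.hstack([cv2.convertScaleAbs(a,alpha=1.5),cv2.convertScaleAbs(b,alpha=1.5)]),None,fx=2.8,fy=2.8,interpolation=cv2.INTER_CUBIC))
E
python3 look2.py 5
```

```text
time: 9.4
tool_pos: [0.5677, 0.0423, 0.0672]
tool_rot: [-1.568, 0.003, -1.332]
contact_force: [4.4, 12.8, -0.4]
opening: 0.0136
[[ 95  91  98 108 112 119 119 122 114 107 114 136 147 148]
 [ 95  90  99 107 112 122 122 123 117 108 113 133 147 146]
 [106  89  97 102 111 118 121 123 118 106 106 123 139 147]
 [114  95  94  99 109 112 120 114 102  92  84 103 129 144]
 [119  97  86  90  93 100 111 113  90  67  63  80 118 139]
 [124  96  74  70  67  81 105 114  92  67  52  68 105 135]
 [127  91  60  47  50  65 101 114  97  77  71  68  96 132]
 [131  94  58  39  49  72 103 119 113 102  94  88 104 132]
 [138  99  63  54  70  89 110 120 125 120 113 107 108 131]
 [139 109  76  70  84 100 114 120 124 123 115 108 111 129]]
[[ 12   8  11   5  11  23  98  93  51  13   2   9   4  11]
 [  6   2   1  12  46  51  83  95  63  29  13  18   0  11]
 [  0   0  16  51  97  93  78  80  92  77  48  26   7   7]
 [ 12  10  61  91 108 105  80  78  96  82  63  34  11   6]
 [  2  22  73  99 108 108  85  80 100  88  70  44  17  15]
 [  3  16  81  96  81  67  65  62  54  59  68  46  16   8]
 [  5  19  58  48  27  17  25  25   5  19  26  27  19   0]
 [ 10   0  18  15  31  53  59  59  46  32  14  13   3   2]
 [  6   0  14  54  96 107 106 104  97  91  56  23   4   9]
 [  8  14  57  92 106 112 105 105 101  95  79  40   7   2]]
```

View pics/w5.png

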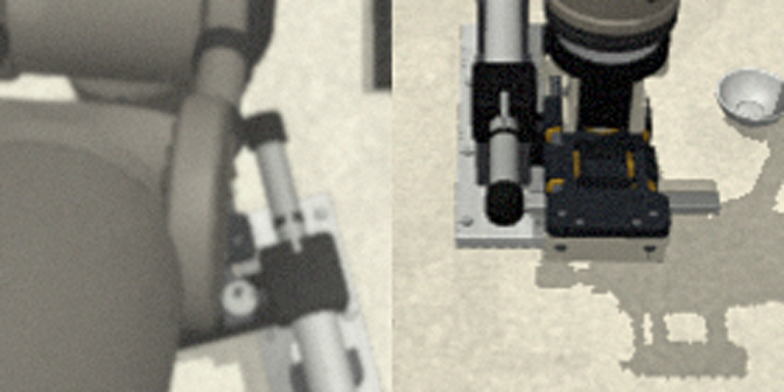

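The jig y of the fingers is about 0.063, so the lever is near 28 mm and the band is unchanged. I'll press on until the force rises at the stop.

```bash
python3 -m crank '{"xyz":[[0.2,0,0],[0.2,0,0],[0.1,0,0],[0,0,0],[0,0,0]],"roll":[0,0,0,0,0]}' 1 15
```

```text
time: 10.0
tool_pos: [0.568, 0.041, 0.0672]
tool_rot: [-1.568, 0.008, -1.332]
contact_force: [2.4, 27.3, 1.3]
opening: 0.0138
```

The force jumped from 13 to 27 N with only 1.3 mm of motion, so the lever should be at its stop. I'll check its travel by comparing the lever's knob in the top pictures.

```bash
python3 look2.py 6; python3 - <<'E'
from h import *
y=np.deg2rad(14);R=np.array([[np.cos(y),-np.sin(y)],[np.sin(y),np.cos(y)]]);O=np.array([.4814,-.0441])
a=cv2.imread("pics/top0.png",0);
tm=a[222:238,232:248]
for k in (0,5,6):
    b=cv2.imread(f"pics/top{k}.png",0)
    r=cv2.matchTemplate(b[205:250,220:285],tm,cv2.TM_CCOEFF_NORMED); _,v,_,p=cv2.minMaxLoc(r)
    m=r[p[1]-1:p[1]+2,p[0]-1:p[0]+2]
    sub=lambda l,c,h:(l-h)/(2*(l-2*c+h))
    q=(220+8-.5+p[0]+sub(m[1,0],m[1,1],m[1,2]),205+8-.5+p[1]+sub(m[0,1],m[1,1],m[2,1]))
    print(k,v,q,(onz('top',q,.085)[:2]-O)@R)
s=robot.observe();print(s['time'],s['contact_force'],s['tool_pos'])
E
```

```text
[[ 95  93 101 110 115 120 122 120 113 107 115 134 144 148]
 [ 97  90  95 108 112 119 122 122 118 108 111 135 147 146]
 [104  88  93 103 111 118 120 122 112 105 107 125 140 148]
 [116  94  91 100 108 110 117 114 103  92  91 102 132 141]
 [122  96  88  90  93  98 115 111  90  70  64  79 118 137]
 [123  94  73  67  68  82 105 113  89  65  51  65 102 133]
 [127  85  59  52  46  66  97 113 100  79  71  71  96 129]
 [134  93  53  47  52  71 100 117 112 102  93  92 104 135]
 [136  99  66  57  68  90 108 121 123 118 111 105 114 130]
 [139 109  80  71  82  97 115 122 123 126 121 112 109 126]]
[[  5   2   8   0   3  29  96  96  48   4   0   3  10  12]
 [  4  13   9  11  45  51  82  94  66  32  15  14   2   7]
 [  7   0  17  52  95  96  77  80  95  76  50  19   2   0]
 [  1   9  57  91 106 104  83  80  93  83  66  31  17  11]
 [  2  20  77 101 109 104  84  81  96  88  72  42  11   6]
 [  5  21  79  99  80  66  67  63  52  60  67  48  25   3]
 [  7  14  60  51  27  15  24  17   9  23  33  26  11   3]
 [  2  10  12  13  26  52  59  57  42  36  20   7   2  14]
 [  0   1  16  51  94 110 106 104  97  90  57  22   3   9]
 [  0   8  58  92 107 112 106 107 101  94  78  47   7   0]]
0 1.0 (np.float32(239.50237), np.float32(229.56256)) [0.0028 0.072 ]
5 0.8929802775382996 (np.float32(254.677), np.float32(225.75941)) [0.003  0.0437]
6 0.8860235810279846 (np.float32(255.16847), np.float32(225.65308)) [0.003  0.0428]
10.1 [ 1.8573 26.8842  2.0414] [0.568  0.041  0.0672]
```

View pics/w6.png

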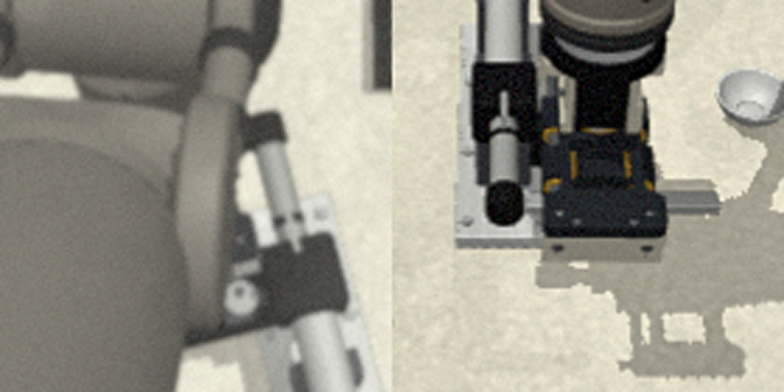

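The knob has travelled 29.2 mm from a start opening of about 2–3 mm, and there was a hard force rise, so the lever is home. The band's centre is at scene row 216.05, still at the tip. Handing in.

```bash
python3 - <<'E'
from cell import robot
robot.hand_in(); s=robot.observe(); print(s['time'],s['tool_pos'],s['contact_force'],s['opening'])
E
```

```text
the job is handed in; nothing more can be done
the job is handed in; nothing more can be done
```

I gripped the cross bar from above with 15 N and pushed the leg in about 46 mm until the band stood under the pointer. I then slid the hand along the bar until the lever was against its stop, and handed in at about 10 s with the leg still held.

My last checks before handing in:
- **Band:** In the scene camera the band is at row 216.05 and the pointer tip at about 215.4–216.2, an offset of 0–2 mm. The top view puts the tip level with the band or very slightly in front of it. The two views differ by about 2 mm because the tip is hard to make out, but both are inside the 5 mm tolerance.
- **Lever:** Its knob travelled 29.2 mm from a start opening of about 2–3 mm. The side force then rose from 13 to 27 N over 1.3 mm of motion, which fits a lever fully home. The fingers stopped about 2 mm short of where I had calculated, which I put down to calibration error.
- **Grip and bystanders:** The finger opening was 13.8 mm on the 14 mm bar. The hand did not go near the tools. I did not measure whether any of them had moved.

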